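Show the fork-jawed electrode holder to the inspection camera

TASK

From the grey parts tray, pick out the one clamp bar whose end is a two-pronged fork jaw, and hold it up in the air to the inspection camera: fork towards the lens, its tip on the lens's line of sight 70 mm in front of the glass, the bar in line with the camera's downward slant, thumbscrew uppermost. Finish while still holding it there steadily in the gripper: do not put it down. Leave the other parts in the tray, and do not bump the camera stand or push the screwdriver, dish or jar about.

Things in the scene. Friction and masses are not known exactly. Their poses are not given: they have to be found in the camera images.
- holder: the part to show: steel clamp bar 100 mm long, about 0.11 kg, lying flat in any of the tray's five places, fork away from the robot (within 0.75 rad of +x). Origin under its middle, x towards the fork, z up. Bar 12 mm wide, 14 high; jaw 30 mm wide, 14 high from x = 14 to 50 mm, forked from x = 31 mm (prongs 8 mm); thumbscrew 16 mm across on top at x = 22 mm, reaching z = 28 mm
- holder_jaw (a point): middle of the fork's open end: x = 50 mm, 7 mm above the underside of the holder; axes as the holder's
- holder_tail (a point): middle of the other end of the bar: x = -50 mm, 7 mm above the underside; axes as the holder's
- holder_screw (a point): top of the thumbscrew: x = 22 mm, 28 mm above the underside; axes as the holder's
- focus (a point): focus point in empty air on the lens axis, 70 mm in front of the glass, 0.18 to 0.25 m above the bench. x axis: along the line of sight to the lens, away from the robot and 30 degrees upward (the camera looks down 30 degrees below level); z square to it, up and leaning back to the robot; y level. Rightly shown, the fork tip is here and the holder's x and z lie along these axes
- lens (a point): centre of the lens glass, 42 mm wide barrel; axes as focus. Behind it the white camera box, 52 mm square
- stand: fixed inspection camera stand on the left with the camera it carries: grey foot 120 x 120 x 16 mm, steel post 18 mm thick to 366 mm; origin in the middle of the foot's underside, z up, x horizontally backwards from where the camera looks. The camera's height on the post differs from start to start (60 mm range)
- tray: grey open parts tray fixed to the bench, 230 mm (x) by 310 mm (y), 26 mm high, walls and floor 5 mm; origin in the middle of its underside. Five parts lie side by side in it along y, about 55 mm apart from centre to centre
- plain_bar: other part in the tray: plain steel bar 92 x 12 x 14 mm, no jaw, no screw; origin under its middle, x along it
- eye_bar: other part in the tray: steel bar 90 mm long, 12 mm wide, 14 mm high, with a solid round 24 mm boss in place of a fork, thumbscrew on it; x along it; origin underneath, 45 mm from both ends
- angle: other part in the tray: steel angle bracket, foot 50 x 24 x 4 mm, upright leg 32 mm high at its -x end; origin under the middle of the foot
- collar: other part in the tray: steel ring 34 mm across, 18 mm bore, 14 mm high; origin under its centre
- screwdriver: black-handled screwdriver, 160 mm long, lying on the bench between tray and stand; origin under it, x along it
- dish: white round dish, 90 mm across and 16 mm high, on the bench at the left; origin under its centre
- jar: amber glass jar, 52 mm across and 70 mm high, on the bench at the left; origin under its centre

How it is judged (in metres and radians):
On the way:
1. the fork-jawed holder is gripped and lifted clear of the tray (height (world z) of holder above 0.05 m and contact force between the fingers and holder above 2 N and contact force between holder and tray below 0.1 N), for 0.2 s.
At the end, for the whole second after the job is handed in: Holder still (<20 mm/s) in the gripper (>2 N), touching neither stand nor other parts; fork tip within 12 mm of the focus point, fork towards the lens, length within 0.15 rad of the lens axis, thumbscrew up (z axes within 0.2 rad). The four others still lie in the tray (distance between holder_jaw and focus below 0.012 m and angle between the x axis of holder and the x axis of focus, either way round below 0.15 rad and x of holder_tail in the frame of focus below -0.08 m and angle between the z axis of holder and the z axis of focus, either way round below 0.2 rad and z of holder_screw in the frame of focus above 0 m and contact force between the fingers and holder above 2 N and contact force between holder and stand below 0.1 N and linear speed of holder below 0.02 m/s and angular speed of holder below 0.2 rad/s and contact force between holder and plain_bar below 0.1 N and contact force between holder and eye_bar below 0.1 N and contact force between holder and angle below 0.1 N and contact force between holder and collar below 0.1 N and height (world z) of each of plain_bar, eye_bar, angle, collar below 0.03 m and horizontal distance between each of plain_bar, eye_bar, angle, collar and tray below 0.185 m); the arm keeps its last pose, push and grip.
It fails at once if one of the other parts is lifted out of the tray (height (world z) of any of plain_bar, eye_bar, angle, collar above 0.06 m).
It fails at once if the inspection camera or its stand is struck or pushed (over 3 N, or shifted over 5 mm) (contact force between any of the arm, the fingers, holder and stand above 3 N or distance of focus from where it was at the start of the episode above 0.005 m).
It fails at once if the screwdriver, dish or jar is shifted by more than 40 mm (distance of any of screwdriver, dish, jar from where it was at the start of the episode above 0.04 m).
It also fails if it takes over 32 s, if anything falls off the work surface, if the arm or the gripper's body presses on something with over 40 N, if the wrist force passes 120 N, or if a joint passes its speed limit or range.

ROBOT

A 6-joint arm with a two-finger parallel gripper is mounted at the origin on the work surface. World frame = base frame: x ahead of the robot, y to its left, z up, the work surface at z = 0. Lengths are in m, angles in degrees, forces in N, time in s.
With the tool pointing down it reaches from about 0.375 to 0.925 m from the base axis. Payload 5.7 kg.
Tool frame: the origin (TCP) lies on the mounting face of the last link; the fingertips stand 173 mm ahead of it and the grasp point (between the pads) lies 155 mm ahead of it; z points along the fingers, y is the line along which they close (so a half turn about z gives the same grasp; the last joint's range is limited). The gripper opens to 85 mm and grips with 20 to 120 N. Pads are 22 mm wide; open, the fingers measure 114 mm over their backs; the gripper's body (76 mm by 85 mm) begins 54 mm behind the grasp point. The pads swing forward as they close: fully open they stand 13 mm farther back than shut.
Start: joints at [-73.115, 20.558, 86.54, -0, 72.909, -6.595], TCP at [0.239, -0.55, 0.405] pointing down, gripper open.
Joint ranges: [-170.27, 170.27], [-57.76, 135], [12.27, 136.19], [-55.21, 235.2], [11.17, 155.16], [-170.74, 170.74]. Speed limits (degrees/s): [136.94, 136.94, 180, 180, 180, 180].

INTERFACE

Orientations are given as a 3x3 rotation matrix whose columns are the frame's x, y, z axes.
In Python, from station import readout, camera, camera_params, ctrl, finder gives the robot as it stands.
- The arm moves only by the shell command python3 -m inch 'ROWS'. ROWS is JSON, a list of rows, each a list of 5 numbers: the closure, from -1 (fully open) to 1 (shut), then the shift along the tool's x, y, z in m, then the turn about the tool's z in degrees. In form: [[claw, tx, ty, tz, spin], ...]. A call has exactly 8 rows; each row is the pose to reach, as a shift and turn from the pose commanded when the call began, along the tool's axes at that moment; what a row does not reach only later rows make up. A row lasts 1/8 s, in which the tool goes at most 62.5 mm and 10.7 degrees, less where a joint would pass 70% of its speed; a pose out of reach is approached as far as the arm can. A call with a gripper value outside its range is refused whole. The fingers move at their own pace and stop on an object; the grip force is fixed at half the most. Time passes only in rows, so rows that repeat a pose let the fingers close, or fill a call up. It gives the time, the measured TCP pose, the force, the opening and the grip force at its end, in the units of the state.
- readout.read_state(): the state, without advancing time (a new reading comes with each control period).
- camera(name): name is "side" or "top"; returns (picture, depth): 400x640x3 uint8, red, green, blue; 400x640 float32, m along the optical axis (not along the pixel's ray), 0 where there is no reading.
- camera_params(name): a dict with "fx", "fy", "cx", "cy" (pixels), "R" (3x3) and "t" (3): a world point X has camera coordinates R X + t. Camera axes: x right, y down, z forward; pixel columns grow to the right and rows downward; lengths in m; the calibration is good to about 2 mm. A picture is of the moment at which its call begins. camera_params takes no time and is no camera call.
- ctrl.close_job(): hands the job in; it is judged then, once.
Trained networks look in the newest picture that a camera, given by its name, has taken for a name from the list of things; names that differ only in an ending like _2 or _b are one class to them, and where a whole thing is asked for, a point or a joint stands for the part that bears it (a point fixed in the world has none). Each returns a list of dicts, best first, with "confidence" (0 to 1); they miss things now and then, are a little off and sometimes report something else, mostly with a low value. They report only what shows in the picture. A call takes as long as a camera call.
- finder.look_for(camera, name): "box" ([left, top, right, bottom] in pixels, round what is visible of it).
- finder.regions_of(camera, name): "pixels" (400x640 bool, what is visible of it) and "box" ([left, top, right, bottom] in pixels, round what is visible of it).
- finder.pinpoint(camera, name): "point" ([row, column] in pixels: a listed point, or the origin of a listed thing).
The state is a dict: "t": time; "qpos": joint angles; "qd": joint speeds; "effort": joint torques, N m; "position": TCP position; "tool_rot": TCP orientation; "wrist_force": force on the tool from outside, world axes, zero at the start; "ft_torque": the same for the moment, N m; "opening": finger opening in m; "finger_force": force on a finger pad.
Only numpy, scipy, OpenCV 4.12 (cv2) and the standard library are available. Lean on these libraries where they do the work, as an engineer would, in place of code of your own. Each camera call takes 0.05 s, during which the arm holds its last target. There are 200 camera calls.

## Working session

There is one attempt and no reset: what is moved stays moved. The work goes in short steps, Python scripts to look and compute and a shell command to move; the robot and the scene stay as the last step left them, time stands still between calls to the robot, and variables do not carry over. Pictures are saved under pics/ and viewed, at most 10 in all, crops included, and the job is handed in when it is done.

```bash
mkdir -p pics; ls
cat > h.py <<'E'
import numpy as np, cv2
from station import readout, camera, camera_params, ctrl, finder
def tri(pix, cams=("side","top")):
    Ps=[]
    for c in cams:
        p=camera_params(c); K=np.array([[p["fx"],0,p["cx"]],[0,p["fy"],p["cy"]],[0,0,1.]])
        Ps.append(K@np.c_[np.array(p["R"]),np.array(p["t"])])
    X=cv2.triangulatePoints(Ps[0],Ps[1],*[np.array(q[::-1],float).reshape(2,1) for q in pix])
    X=(X[:3]/X[3]).ravel()
    err=[np.linalg.norm((P@np.r_[X,1])[:2]/(P@np.r_[X,1])[2]-np.array(q[::-1])) for P,q in zip(Ps,pix)]
    return X,err
def back(c,rc,depth):
    p=camera_params(c); r,cc=rc; d=depth[int(round(r)),int(round(cc))]
    x=np.array([(cc-p["cx"])/p["fx"]*d,(r-p["cy"])/p["fy"]*d,d])
    return np.array(p["R"]).T@(x-np.array(p["t"]))
E
python3 - <<'E'
from h import *
np.set_printoptions(precision=4,suppress=True)
print(readout.read_state())
D={}
for c in("side","top"):
    im,d=camera(c); D[c]=d; cv2.imwrite(f"pics/{c}0.png",im[...,::-1]); p=camera_params(c); print(c,p["fx"],np.array(p["R"]).tolist(),p["t"], -np.array(p["R"]).T@np.array(p["t"]))
for n in ["holder_jaw","holder_tail","holder_screw","focus","lens","stand","tray"]:
    r={c:finder.pinpoint(c,n)[:2] for c in("side","top")}
    for c in r: print(n,c,[(np.round(x["point"],1),round(x["confidence"],2),back(c,x["point"],D[c])) for x in r[c]])
    if r["side"] and r["top"]: print("  tri",*tri([r["side"][0]["point"],r["top"][0]["point"]]))
E
```

```text
pics
{'t': 0.0, 'qpos': array([-73.1132,  20.5981,  86.6001,   0.0003,  72.9081,  -6.5961]), 'qd': array([ 0.0254, -0.0565,  0.0122,  0.1216,  0.0183, -0.006 ]), 'effort': array([  0.0017, -52.762 , -27.8621,  -0.0002,   0.0131,   0.    ]), 'position': array([ 0.239 , -0.55  ,  0.4038]), 'tool_rot': array([[ 0.9172,  0.3985, -0.0005],
       [ 0.3985, -0.9172,  0.0018],
       [ 0.0002, -0.0018, -1.    ]]), 'wrist_force': array([-0.0887,  0.3799, -0.0617]), 'ft_torque': array([ 0.0611,  0.0536, -0.0053]), 'finger_force': 0.0, 'opening': 0.08532075208250643}
side 505.14111180469746 [[0.9884777897305179, -0.14992159592673895, 0.02086083134129148], [-0.07485452837221908, -0.603949678681442, -0.7934995810980343], [0.13156161595101684, 0.7827951843843719, -0.6082131538473945]] [-0.5126  0.1818  1.2946] [ 0.35   -0.9805  0.9424]
top 477.79148486910503 [[-0.023931762171494897, -0.999674422262347, -0.00884987196572457], [-0.9978051951289929, 0.024431862907761934, -0.06154572810885133], [0.061741909048549266, 0.007357550495853897, -0.9980650295034595]] [0.1045 0.5274 1.2786] [0.4498 0.0822 1.
[... 1105 characters left out ...]
9, array([ 0.5791, -0.1092,  0.0109]))]
focus top []
lens side [(array([119.3, 324. ]), 0.71, array([0.5577, 0.2365, 0.2677]))]
lens top []
stand side [(array([190.9, 364.5]), 0.66, array([0.6883, 0.2262, 0.0175]))]
stand top [(array([147.1, 262.2]), 0.88, array([0.6877, 0.2411, 0.0198]))]
  tri [0.6918 0.2428 0.0047] [np.float64(0.3682072198527272), np.float64(0.46418830182516624)]
tray side [(array([303.7, 350.6]), 0.76, array([ 0.5576, -0.2092,  0.0198])), (array([183.9, 266.6]), 0.42, array([0.3937, 0.3151, 0.006 ]))]
tray top [(array([194.9, 424.7]), 0.93, array([ 0.5463, -0.1967,  0.0176]))]
  tri [ 0.5539 -0.1997  0.0087] [np.float64(2.582429746266489), np.float64(2.5415011172161917)]
```

View pics/side0.png

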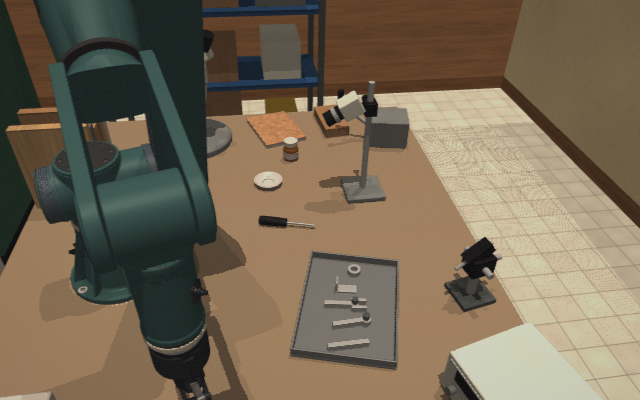

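View pics/top0.png

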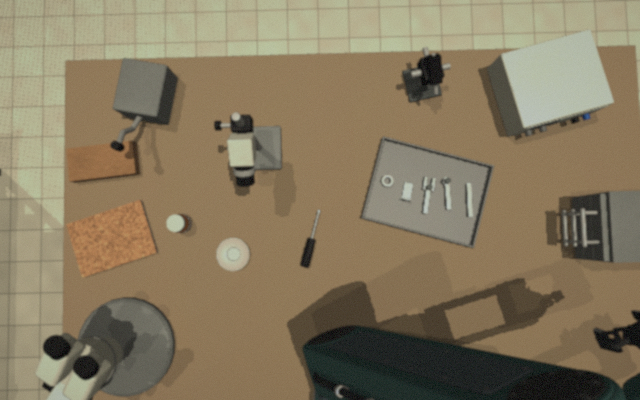

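Run:
```python
import cv2
a=cv2.imread("pics/side0.png")[230:340,230:470]; b=cv2.imread("pics/top0.png")[125:265,330:520]
a=cv2.resize(a,None,fx=2.5,fy=2.5,interpolation=cv2.INTER_CUBIC); b=cv2.resize(b,(600,442)[:2],interpolation=cv2.INTER_CUBIC)[:310]
import numpy as np
w=max(a.shape[1],b.shape[1]); f=lambda m:cv2.copyMakeBorder(m,0,0,0,w-m.shape[1],0)
cv2.imwrite("pics/crop0.png",np.vstack([f(a),f(b)]))
```

```text
(no output)
```

View pics/crop0.png

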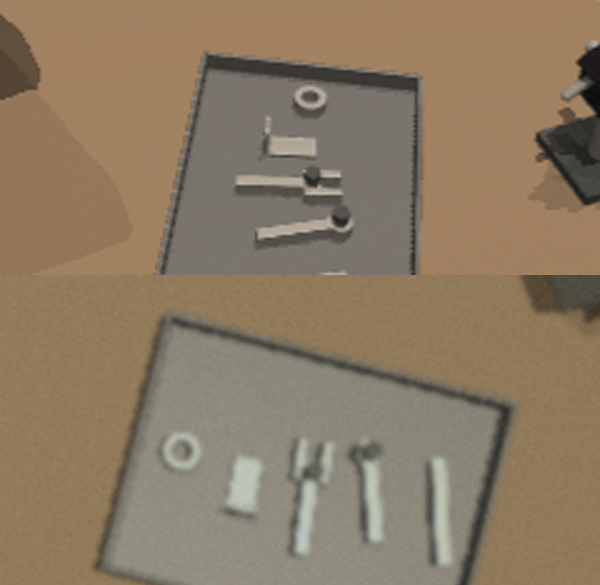

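```bash
cat >> h.py <<'E'
def cloud(c,depth,mask):
    p=camera_params(c); r,cc=np.nonzero(mask&(depth>0)); d=depth[r,cc]
    x=np.c_[(cc-p["cx"])/p["fx"]*d,(r-p["cy"])/p["fy"]*d,d]
    return (x-np.array(p["t"]))@np.array(p["R"])
E
python3 - <<'E'
from h import *
np.set_printoptions(precision=4,suppress=True)
print("man tail",*tri([(302.4,324.6),(213.5,425)])); print("man jaw",*tri([(303.4,366.4),(178,429.4)])); print("screw",*tri([(298.5,355),(185.9,430.6)]))
D={};Q={}
for c in("side","top"):
    im,d=camera(c); D[c]=d
    for n in("stand","holder","tray","eye_bar","plain_bar","angle"):
        r=finder.regions_of(c,n)
        if not r: print(c,n,"none"); continue
        m=r[0]["pixels"].astype(bool); X=cloud(c,d,m); Q[c,n]=X
        print(c,n,round(r[0]["confidence"],2),r[0]["box"],len(X),np.median(X,0))
for c in("side","top"):
    X=Q[c,"stand"]
    for lo,hi in((.008,.025),(.05,.15),(.2,.235),(.235,.27),(.27,.30),(.30,.33),(.33,.36),(.36,.4)):
        s=X[(X[:,2]>lo)&(X[:,2]<hi)]
        if len(s)>4:
            rc=cv2.minAreaRect(np.float32(s[:,:2]*1000)); print(c,lo,len(s),s.mean(0),np.round(rc[0],1),np.round(rc[1],1),round(rc[2],1))
    t=Q[c,"tray"]; t=t[(t[:,2]>.018)&(t[:,2]<.032)]; rc=cv2.minAreaRect(np.float32(t[:,:2]*1000)); print(c,"trayrim",len(t),rc, np.percentile(t[:,2],[50,90]))
    if (c,"holder") in Q:
        h=Q[c,"holder"]; h=h[h[:,2]>.011]; print(c,"holder",cv2.minAreaRect(np.float32(h[:,:2]*1000)), np.percentile(h[:,2],[10,50,90,98]))
np.savez("c.npz",**{a+"_"+b:v for (a,b),v in Q.items()})
E
```

```text
man tail [ 0.4968 -0.1956  0.018 ] [np.float64(0.33810274098442084), np.float64(0.33163957251707993)]
man jaw [ 0.5938 -0.2114  0.0176] [np.float64(0.6891499423577521), np.float64(0.6730192692196989)]
screw [ 0.5678 -0.2091  0.0365] [np.float64(0.2932535081014998), np.float64(0.2872228162050316)]
side stand 0.8 [325.1, 83.4, 385.4, 202.9] 2670 [0.6746 0.2418 0.1946]
side holder 0.71 [323.1, 299.5, 368.0, 313.0] 391 [ 0.5568 -0.2037  0.0168]
side tray 0.71 [290.5, 248.0, 400.2, 369.5] 9122 [ 0.5512 -0.2208  0.005 ]
side eye_bar 0.6 [334.5, 309.6, 372.6, 328.4] 317 [ 0.5595 -0.2605  0.0174]
side plain_bar 0.62 [329.1, 338.2, 369.1, 348.8] 336 [ 0.5293 -0.3187  0.0171]
side angle 0.56 [339.6, 277.5, 357.2, 295.5] 172 [ 0.5552 -0.1505  0.0085]
top stand 0.6 [215.6, 113.4, 283.3, 188.7] 3057 [0.6586 0.2422 0.2882]
top holder 0.73 [419.3, 176.3, 435.2, 214.4] 212 [ 0.5619 -0.2011  0.0189]
top tray 0.72 [216.7, 113.3, 253.5, 189.6] 1720 [0.6302 0.2489 0.308 ]
top eye_bar 0.69 [443.9, 181.7, 451.2, 208.0] 195 [ 0.5578 -0.2563  0.0192]
top plain_bar 0.53 [464.9, 185.4, 471.3, 218.6] 193 [ 0.5
[... 1382 characters left out ...]
.3 15. ] 1.2Traceback (most recent call last):
  File "<stdin>", line 18, in <module>
    return _quantile_unchecked(
        a, q, axis, out, overwrite_input, method, keepdims, weights)
    return _ureduce(a,
                    func=_quantile_ureduce_func,
    ...<5 lines>...
                    overwrite_input=overwrite_input,
                    method=method)
    r = func(a, **kwargs)
    result = _quantile(arr,
                       quantiles=q,
    ...<2 lines>...
                       out=out,
                       weights=wgt)
    slices_having_nans = np.isnan(arr[-1, ...])
                                  ~~~^^^^^^^^^
IndexError: index -1 is out of bounds for axis 0 with size 0
```

Run:
```python
from h import *
np.set_printoptions(precision=1,suppress=True,linewidth=150)
Z=np.load("c.npz") if __import__("os").path.exists("c.npz") else None
D={};Q={}
for c,bx in(("side",(310,75,400,140)),("top",(205,105,290,200))):
    im,d=camera(c); m=np.zeros((400,640),bool); m[bx[1]:bx[3],bx[0]:bx[2]]=True
    X=cloud(c,d,m); X=X[(X[:,2]>.215)&(X[:,0]>.5)&(X[:,0]<.72)&(abs(X[:,1]-.245)<.06)]; Q[c]=X
psi=0
ex=np.array([np.cos(psi)*np.cos(np.pi/6),np.sin(psi)*np.cos(np.pi/6),.5]); ey=np.array([-np.sin(psi),np.cos(psi),0]); ez=np.cross(ex,ey)
o=np.array([.56,.24,.265])
for c,X in Q.items():
    L=(X-o)@np.c_[ex,ey,ez]*1000
    for s in range(-25,150,10):
        q=L[(L[:,0]>=s)&(L[:,0]<s+10)]
        if len(q)>3: print(c,s,len(q),"y",np.percentile(q[:,1],[2,10,50,90,98]),"z",np.percentile(q[:,2],[2,10,50,90,98]))
np.savez("cam.npz",**Q)
```

```text
side -5 42 y [-10.   -9.   -3.2   8.2  15.2] z [-21.1 -17.1   0.7  10.7  12.2]
side 5 56 y [-12.3  -8.7  -3.5   8.7  22.3] z [-23.9 -20.5   1.   10.4  12.2]
side 15 53 y [-10.3  -8.1  -3.6  10.8  17.6] z [-21.5 -16.2   2.2  10.8  13.7]
side 25 63 y [-12.9 -10.6  -5.5   9.7  15.8] z [-26.3 -18.6   2.   13.   15.1]
side 35 57 y [-12.   -9.9  -4.5  10.9  17.4] z [-23.7 -16.4   0.   10.4  11.6]
side 45 75 y [-16.1 -14.4  -9.6  17.1  29. ] z [-32.  -25.1   1.9  16.4  18.6]
side 55 91 y [-17.3 -15.3 -10.7  19.1  33.9] z [-32.7 -25.8   4.4  16.8  18. ]
side 65 89 y [-16.2 -15.2 -10.9  18.4  33.2] z [-32.  -24.3   5.4  17.5  19.1]
side 75 99 y [-18.  -15.  -10.8  19.3  33.3] z [-98.2 -33.1   2.1  17.   18.6]
side 85 125 y [-16.6 -14.6  -5.8  16.6  29.7] z [-104.8  -96.5   -9.7   16.8   18.3]
side 95 141 y [-16.9 -14.3  -6.   14.5  28.6] z [-93.5 -81.7 -14.7  16.6  18.3]
side 105 96 y [-15.3 -11.1  -4.9  17.6  28.8] z [-76.9 -67.2 -26.4   9.8  17.2]
side 115 86 y [-12.8 -11.   -6.2  27.5  59.5] z [-61.2 -55.8 -29.6 -16.9 -15. ]
side 125 81 y [-11.2  -9.6  -5.   12.5  62.1] z [-61.4 -52.3 -30.
[... 690 characters left out ...]
22 y [-15.2 -14.9   6.5  30.8  35.1] z [-22.7  11.5  15.3  18.   19. ]
top 75 127 y [-15.3 -14.8   7.2  29.8  34.4] z [-21.5   6.4  15.2  17.2  18.1]
top 85 120 y [-15.2 -14.8   7.1  30.3  34.9] z [-18.1  11.9  15.2  17.4  18.5]
top 95 140 y [-15.2 -14.7   6.9  30.2  35. ] z [-30.9   7.2  15.   17.5  18.7]
top 105 250 y [-13.9 -10.9   8.6  30.   35.5] z [-37.6 -27.2  -5.6  14.9  16.9]
top 115 151 y [-11.   -9.5  18.3  56.6  62.7] z [-56.3 -39.3 -21.5 -16.9 -15.1]
top 125 145 y [-10.8  -8.5  24.1  58.8  63.5] z [-49.3 -40.8 -25.5 -19.2 -11.7]
top 135 84 y [-11.   -9.6   2.8  28.6  33.4] z [-38.3 -34.3 -28.3   1.2   9.1]
top 145 46 y [-9.7 -5.1  3.8 13.9 30.2] z [-37.4 -34.2  -3.7  20.9  23.2]
```

Run:
```python
from h import *
np.set_printoptions(precision=4,suppress=True,linewidth=150)
Q=np.load("cam.npz"); c30=np.cos(np.pi/6)
ex=np.array([c30,0,.5]);ez=np.array([-.5,0,c30]);o=np.array([.56,.24,.265]);B=np.c_[ex,[0,1,0],ez]
for c in Q:
    L=(Q[c]-o)@B*1000; L=L[(L[:,2]>-35)&(L[:,2]<25)]
    print(c,"min s",np.sort(L[:,0])[[0,5,10,20,30,40]])
    t=L[(L[:,0]>52)&(L[:,0]<100)&(L[:,2]>8)&(L[:,1]>-13)&(L[:,1]<33)]
    A=np.c_[np.ones(len(t)),t[:,0]-75,t[:,1]-9.5]; print(" top plane (v@mid, slope s, slope y)",np.linalg.lstsq(A,t[:,2],rcond=None)[0])
    e=[];
    for s in range(50,104,6):
        q=t[(t[:,0]>=s)&(t[:,0]<s+6)]; 
        q=L[(L[:,0]>=s)&(L[:,0]<s+6)&(L[:,2]>8)]; e.append((s+3,*np.percentile(q[:,1],[3,97])))
    e=np.array(e); print(" psi edges deg",np.rad2deg(np.polyfit(e[:,0],e[:,1],1)[0]),np.rad2deg(np.polyfit(e[:,0],e[:,2],1)[0]), e[:,1:].mean(0))
for c in("side","top"):
    im,d=camera(c); 
    for n in("lens","holder_jaw","holder_tail","holder"):
        for r in finder.pinpoint(c,n)[:2]:
            p=camera_params(c); R=np.array(p["R"]); C=-R.T@np.array(p["t"]); v=R.T@np.array([(r["point"][1]-p["cx"])/p["fx"],(r["point"][0]-p["cy"])/p["fy"],1])
            k=(.2495-C[1])/v[1] if n=="lens" else (.012-C[2])/v[2]
            print(c,n,r["confidence"],np.array(r["point"]),C+k*v)
```

```text
side min s [-4.3064 -2.2447 -0.7037  0.8218  3.0145  4.1942]
 top plane (v@mid, slope s, slope y) [16.0814 -0.0021  0.0572]
 psi edges deg -0.9933635813528666 -2.189160458264525 [-15.0225  33.1811]
top min s [-0.7495  0.703   1.855   2.9205  4.9094  5.6929]
 top plane (v@mid, slope s, slope y) [15.5854  0.0031  0.0001]
 psi edges deg -1.365975014873946 2.5775371645086835 [-13.9453  34.1781]
side lens 0.81 [119.3 323.2] [0.5577 0.2495 0.2606]
side holder_jaw 0.65 [308.2 363.4] [ 0.5866 -0.2201  0.012 ]
side holder_tail 0.55 [305.8 327.6] [ 0.504  -0.2017  0.012 ]
side holder 0.73 [309.3 345.3] [ 0.5436 -0.2177  0.012 ]
side holder 0.22 [296.  351.2] [ 0.5655 -0.1793  0.012 ]
top lens 0.59 [183.8 246.6] [0.5639 0.2495 0.2464]
top holder_jaw 0.57 [175.6 428.8] [ 0.5992 -0.211   0.012 ]
top holder_tail 0.5 [211.6 424.7] [ 0.5013 -0.1962  0.012 ]
top holder 0.63 [196.8 424.9] [ 0.5415 -0.1982  0.012 ]
```

```bash
python3 -m inch '[[0.29,0.06,-0.031,0.018,8],[0.29,0.12,-0.062,0.036,16],[0.29,0.18,-0.093,0.054,24],[0.29,0.24,-0.124,0.072,32.5],[0.29,0.30,-0.155,0.09,32.5],[0.29,0.36,-0.186,0.108,32.5],[0.29,0.402,-0.207,0.124,32.5],[0.29,0.402,-0.207,0.124,32.5]]'
python3 - <<'E'
from h import *
s=readout.read_state(); print(s["t"],s["position"],s["tool_rot"],s["opening"],s["qpos"])
E
```

```text
t: 3.1
position: [0.5266, -0.1977, 0.2798]
tool_rot: [[0.988, -0.154, -0.0], [-0.154, -0.988, 0.001], [-0.001, -0.001, -1.0]]
wrist_force: [0.5, -1.0, 0.4]
opening: 0.0301
finger_force: 0.0
3.1 [ 0.52664287 -0.19770486  0.27983381] [[ 9.87996024e-01 -1.54478733e-01 -4.21513403e-04]
 [-1.54478341e-01 -9.87995816e-01  8.42799612e-04]
 [-5.46648094e-04 -7.67567975e-04 -9.99999556e-01]] 0.03013770922213988 [-2.76230988e+01  2.56719116e+01  9.88443929e+01  3.83153345e-02
  5.55274889e+01  7.12417586e+01]
```

```bash
python3 -m inch '[[0.29,-0.004,0,0.03,0],[0.29,-0.004,0,0.06,0],[0.29,-0.004,0,0.085,0],[0.29,-0.004,0,0.099,0],[0.29,-0.004,0,0.099,0],[1,-0.004,0,0.099,0],[1,-0.004,0,0.099,0],[1,-0.004,0,0.099,0]]'
python3 - <<'E'
from h import *
for c in("side","top"):
    im,d=camera(c); cv2.imwrite(f"pics/{c}1.png",im[...,::-1])
a=cv2.imread("pics/side1.png")[230:350,250:450]; b=cv2.imread("pics/top1.png")[130:250,340:540]
cv2.imwrite("pics/g1.png",np.vstack([cv2.resize(x,(500,300),interpolation=cv2.INTER_CUBIC) for x in(a,b)]))
E
```

```text
t: 4.1
position: [0.5218, -0.1999, 0.1827]
tool_rot: [[0.988, -0.157, 0.002], [-0.157, -0.988, -0.001], [0.002, 0.001, -1.0]]
wrist_force: [0.3, 0.2, 5.4]
opening: 0.0104
finger_force: 59.9
```

View pics/g1.png

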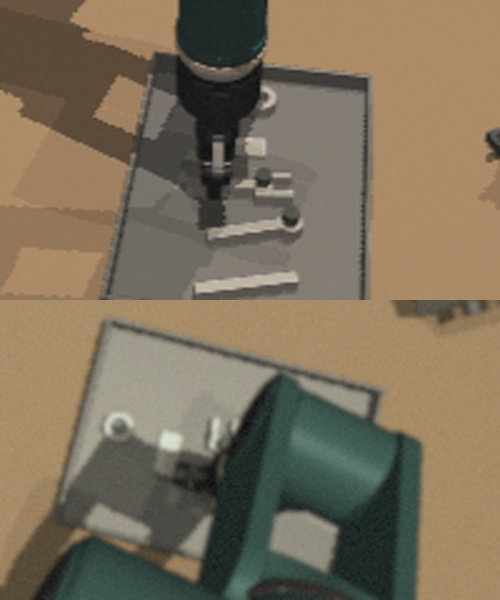

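```bash
python3 -m inch '[[1,0,0,-0.03,0],[1,0,0,-0.065,0],[1,0,0,-0.065,0],[1,-0.04,-0.006,-0.065,4],[1,-0.08,-0.012,-0.065,7.7],[1,-0.12,-0.0174,-0.065,7.7],[1,-0.1243,-0.0174,-0.06,7.7],[1,-0.1243,-0.0174,-0.06,7.7]]'
python3 - <<'E'
from h import *
np.set_printoptions(precision=4,suppress=True)
print(readout.read_state()["qpos"])
for c in("side","top"):
    im,d=camera(c); cv2.imwrite(f"pics/{c}2.png",im[...,::-1])
P={}
for n in("holder_jaw","holder_tail","holder_screw"):
    for c in("side","top"):
        for r in finder.pinpoint(c,n)[:1]: P[c,n]=r["point"]; print(c,n,r["confidence"],np.array(r["point"]))
    if ("side",n) in P and ("top",n) in P: print(tri([P["side",n],P["top",n]]))
a=cv2.imread("pics/side2.png")[230:350,230:430]
cv2.imwrite("pics/g2.png",cv2.resize(a,(600,360),interpolation=cv2.INTER_CUBIC))
E
```

```text
t: 5.2
position: [0.4012, -0.163, 0.2411]
tool_rot: [[0.958, -0.288, -0.001], [-0.288, -0.958, 0.0], [-0.001, -0.0, -1.0]]
wrist_force: [0.8, -0.7, -0.7]
opening: 0.01
finger_force: 59.2
[-31.2694  21.0325 116.7397   0.0086  42.2672  75.4647]
side holder_jaw 0.71 [286.3 315.2]
top holder_jaw 0.47 [216.6 425.3]
(array([ 0.4808, -0.1852,  0.0651]), [np.float64(2.077734501679793), np.float64(2.0671450504805846)])
side holder_tail 0.8 [279.8 273.2]
side holder_screw 0.84 [274.5 300.8]
top holder_screw 0.49 [230.7 424.3]
(array([ 0.4465, -0.1746,  0.0977]), [np.float64(1.231136794199157), np.float64(1.2449279012543133)])
```

View pics/g2.png

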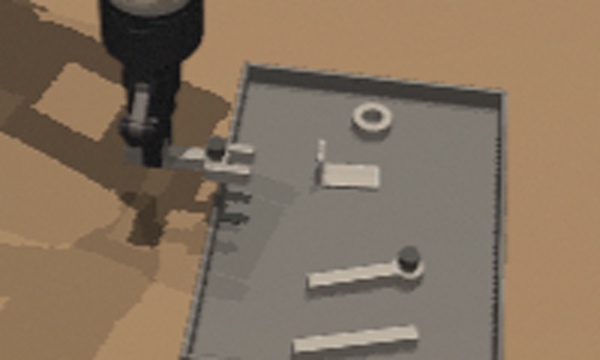

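```bash
python3 -m inch '[[1,0,0,0.03,0],[1,0,0,0.036,0],[1,0.001,0,0.04,0],[1,0.003,0,0.0444,0],[1,0.006,0,0.0465,0],[1,0.011,0,0.0486,0],[1,0.011,0,0.0486,0],[1,0.011,0,0.0486,0]]'
python3 - <<'E'
from h import *
np.set_printoptions(precision=4,suppress=True)
for c in("side",):
    im,d=camera(c); cv2.imwrite(f"pics/{c}3.png",im[...,::-1])
a=cv2.imread("pics/side3.png")[240:330,240:390]
cv2.imwrite("pics/g3.png",cv2.resize(a,(750,450),interpolation=cv2.INTER_CUBIC))
E
```

```text
t: 6.6
position: [0.4086, -0.1643, 0.1935]
tool_rot: [[0.958, -0.287, -0.008], [-0.287, -0.958, 0.004], [-0.009, -0.002, -1.0]]
wrist_force: [-11.0, 3.8, 12.2]
opening: 0.0099
finger_force: 64.1
```

View pics/g3.png

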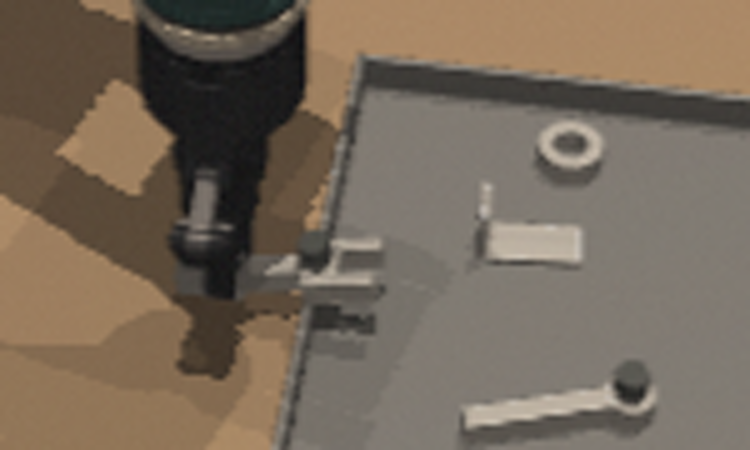

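```bash
python3 -m inch '[[1,0,0,0.002,0],[1,0,0,0.004,0],[1,0.001,0,0.006,0],[1,0.003,0,0.008,0],[1,0.005,0,0.008,0],[1,0.005,0,0.008,0],[1,0.005,0,0.008,0],[1,0.005,0,0.008,0]]'
cat > m.py <<'E'
from h import *
np.set_printoptions(precision=4,suppress=True)
for c in("side","top"):
    im,d=camera(c); cv2.imwrite(f"pics/m_{c}.png",im[...,::-1])
P={};X={}
for n in("holder_jaw","holder_tail","holder_screw"):
    for c in("side","top"):
        for r in finder.pinpoint(c,n)[:1]: P[c,n]=r["point"]; print(c,n,r["confidence"],np.array(r["point"]))
    if ("side",n) in P and ("top",n) in P: print(tri([P["side",n],P["top",n]]))
# side-only: points in the vertical plane through TCP along tool x
s=readout.read_state(); T=s["position"]; R0=s["tool_rot"]; p=camera_params("side"); R=np.array(p["R"]); C=-R.T@np.array(p["t"])
for n in("holder_jaw","holder_tail","holder_screw"):
    if("side",n) in P:
        q=P["side",n]; v=R.T@np.array([(q[1]-p["cx"])/p["fx"],(q[0]-p["cy"])/p["fy"],1]); k=(T-C)@R0[:,1]/(v@R0[:,1]); X[n]=R0.T@(C+k*v-T)*1000; print(n,"tool frame mm",X[n],"world",C+k*v)
if len(X)==3:
    j,t,sc=(X["holder_"+k] for k in("jaw","tail","screw")); d=j-t; e=j-sc
    print("tilt jaw-tail",np.rad2deg(np.arctan2(-d[2],d[0])),np.hypot(d[0],d[2]),"screw-jaw: expected -36.9+tilt:",np.rad2deg(np.arctan2(-e[2],e[0])), "screw-tail exp 16.3+tilt", np.rad2deg(np.arctan2(-(sc-t)[2],(sc-t)[0])))
E
python3 m.py
```

```text
t: 7.65
position: [0.4107, -0.1646, 0.1848]
tool_rot: [[0.958, -0.287, -0.014], [-0.287, -0.958, 0.007], [-0.016, -0.003, -1.0]]
wrist_force: [-17.5, 2.1, 13.7]
opening: 0.0097
finger_force: 68.0
side holder_jaw 0.89 [292.7 312.5]
top holder_jaw 0.46 [219.6 423.8]
(array([ 0.4742, -0.1855,  0.0444]), [np.float64(1.8391905503196992), np.float64(1.8190047664977949)])
side holder_tail 0.79 [299.  277.4]
top holder_tail 0.33 [230.9 420.4]
(array([ 0.417 , -0.1785,  0.0252]), [np.float64(12.49994873385615), np.float64(12.125816509296644)])
top holder_screw 0.6 [232.1 424.8]
holder_jaw tool frame mm [ 64.3518   0.     143.0782] world [ 0.4703 -0.182   0.0408]
holder_tail tool frame mm [-20.4665  -0.     182.0644] world [ 0.3885 -0.1574  0.0031]
```

```bash
python3 -m inch '[[1,0.003,0,0,0],[1,0.006,0,0,0],[1,0.009,0,0,0],[1,0.012,0,0,0],[1,0.012,0,0,0],[1,0.012,0,0,0],[1,0.012,0,0,0],[1,0.012,0,0,0]]'; python3 m.py
```

```text
t: 9.05
position: [0.4179, -0.1657, 0.1843]
tool_rot: [[0.958, -0.286, -0.025], [-0.286, -0.958, 0.013], [-0.027, -0.005, -1.0]]
wrist_force: [-29.0, 7.9, 25.3]
opening: 0.0102
finger_force: 72.9
side holder_jaw 0.81 [295.  316.1]
top holder_jaw 0.71 [240.1 312.7]
(array([ 0.4795,  0.1083, -0.2918]), [np.float64(14.317346817284502), np.float64(15.810651182619758)])
side holder_tail 0.77 [295.6 279.3]
side holder_screw 0.51 [286.4 297.5]
top holder_screw 0.53 [232.3 421.6]
(array([ 0.4405, -0.1753,  0.0596]), [np.float64(2.012276226812923), np.float64(2.007919790958356)])
holder_jaw tool frame mm [ 67.4685  -0.     149.8211] world [ 0.4789 -0.1831  0.0327]
holder_tail tool frame mm [-21.162    0.     170.3015] world [ 0.3935 -0.1575  0.0147]
holder_screw tool frame mm [ 22.44    0.    128.959] world [ 0.4362 -0.1705  0.0548]
tilt jaw-tail 13.011269362450435 90.96600331631694 screw-jaw: expected -36.9+tilt: -24.858724065699107 screw-tail exp 16.3+tilt 43.47630792500174
```

```bash
python3 -m inch '[[1,0,0,-0.04,0],[1,0,0,-0.09,0],[1,-0.01,-0.04,-0.12,0],[1,-0.028,-0.09,-0.14,-5],[1,-0.046,-0.14,-0.16,-10],[1,-0.064,-0.19,-0.1755,-16.7],[1,-0.082,-0.24,-0.1755,-16.7],[1,-0.1,-0.29,-0.1755,-16.7]]'
```

```text
t: 10.45
position: [0.4155, 0.1372, 0.3618]
tool_rot: [[1.0, -0.0, 0.002], [-0.0, -1.0, 0.0], [0.002, -0.0, -1.0]]
wrist_force: [1.7, -1.1, -2.1]
opening: 0.0099
finger_force: 69.0
```

```bash
python3 m.py
python3 - <<'E'
import cv2
a=cv2.imread("pics/m_side.png")[100:250,250:410]
cv2.imwrite("pics/g4.png",cv2.resize(a,(640,600),interpolation=cv2.INTER_CUBIC))
E
```

```text
side holder_jaw 0.5 [154.7 299.5]
top holder_jaw 0.51 [217.4 295.9]
(array([0.4826, 0.1427, 0.2179]), [np.float64(1.50552732111468), np.float64(1.9437197194483637)])
side holder_tail 0.6 [166.5 269.5]
side holder_screw 0.7 [148.  286.9]
top holder_screw 0.39 [180.9 386.8]
(array([ 0.4872, -0.047 ,  0.3676]), [np.float64(26.830583804002703), np.float64(31.605742337284507)])
holder_jaw tool frame mm [ 61.7353   0.     137.2148] world [0.4776 0.1342 0.2235]
holder_tail tool frame mm [-18.1558  -0.     168.2094] world [0.3977 0.1344 0.1925]
holder_screw tool frame mm [ 29.0212  -0.     114.2616] world [0.4449 0.1343 0.2464]
tilt jaw-tail 21.204312604671284 85.69276651956024 screw-jaw: expected -36.9+tilt: -35.05461284839914 screw-tail exp 16.3+tilt 48.83050882716908
```

View pics/g4.png

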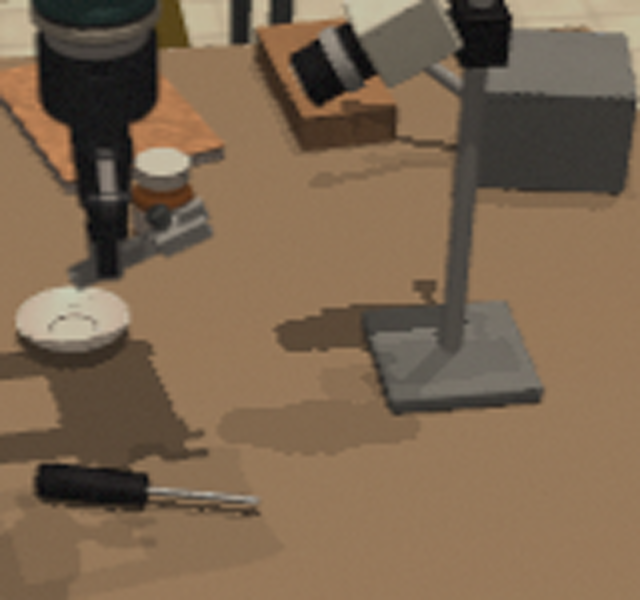

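```bash
cat > fit.py <<'E'
from h import *
from scipy.optimize import least_squares
np.set_printoptions(precision=2,suppress=True)
# silhouette fit of the holder model in the side view: IoU of the projected model (minus what fingers hide) with the mask
import sys
s=readout.read_state(); T=s["position"]; R0=s["tool_rot"]
def proj(c,X):
    p=camera_params(c); Y=X@np.array(p["R"]).T+np.array(p["t"]); return np.c_[Y[:,0]/Y[:,2]*p["fx"]+p["cx"],Y[:,1]/Y[:,2]*p["fy"]+p["cy"]]
def box(a,b,lo,hi,z0=-7,z1=7): return np.array([[x,y,z] for x in(a,b) for y in(lo,hi) for z in(z0,z1)],float)
an=np.linspace(0,2*np.pi,13)[:-1]
cyl=np.array([[22+8*np.cos(t),8*np.sin(t),z] for t in an for z in(7,21)])
parts=[box(-50,14,-6,6),box(14,31,-15,15),box(31,50,7,15),box(31,50,-15,-7),cyl]
S=6
def render(c,th,gx,gz,win):
    m=np.zeros(((win[3]-win[1])*S,(win[2]-win[0])*S),np.uint8)
    ct,st=np.cos(th),np.sin(th)
    for P in parts:
        x=P[:,0]*ct-P[:,2]*st+gx; z=P[:,0]*st+P[:,2]*ct
        W=T+(np.outer(x,R0[:,0])-np.outer(P[:,1],R0[:,1])+np.outer(gz-z,R0[:,2]))/1000
        u=(proj(c,W)-np.array(win[:2])+.5)*S
        cv2.fillConvexPoly(m,cv2.convexHull(np.int32(np.round(u))),1)
    return m
im,d=camera("side"); cv2.imwrite("pics/fit_src.png",im[...,::-1])
r=finder.regions_of("side","holder")[0]; M=r["pixels"].astype(bool); b=np.array(r["box"]); print("conf",r["confidence"],b)
win=[int(b[0])-14,int(b[1])-14,int(b[2])+14,int(b[3])+14]
Mw=cv2.resize(M[win[1]:win[3],win[0]:win[2]].astype(np.uint8),None,fx=S,fy=S,interpolation=cv2.INTER_NEAREST)
# ignore the strip the fingers cover: columns of tool x within +-14 mm, seen as the hull of the finger volume
f=np.array([[x,y,z] for x in(-12,12) for y in(-32,32) for z in(60,177)],float)/1000
u=(proj("side",T+f@R0.T)-np.array(win[:2])+.5)*S; ig=np.zeros_like(Mw); cv2.fillConvexPoly(ig,cv2.convexHull(np.int32(u)),1)
keep=1-ig; 
def iou(v):
    m=render("side",*v,win)*keep; k=Mw*keep; return (m&k).sum()/max(1,(m|k).sum())
best=(0,None)
from scipy.optimize import differential_evolution
o=differential_evolution(lambda v:-iou(v),[(.1,.8),(5,40),(140,180)],seed=1,maxiter=40,popsize=10,tol=1e-4)
th,gx,gz=o.x; print("IoU",-o.fun,"tilt deg",np.rad2deg(th),"mid tool x,z mm",gx,gz)
jaw=np.array([gx+50*np.cos(th),0,gz-50*np.sin(th)]); print("jaw tool",jaw,"world mm",(T+R0@(jaw/1000))*1000)
A=im[win[1]:win[3],win[0]:win[2],::-1].copy(); A=cv2.resize(A,None,fx=S,fy=S,interpolation=cv2.INTER_CUBIC)
cs,_=cv2.findContours(render("side",th,gx,gz,win),cv2.RETR_LIST,cv2.CHAIN_APPROX_NONE); cv2.drawContours(A,cs,-1,(0,255,0),1)
cs,_=cv2.findContours(Mw,cv2.RETR_LIST,cv2.CHAIN_APPROX_NONE); cv2.drawContours(A,cs,-1,(0,0,255),1)
cv2.imwrite(sys.argv[1],A); print(A.shape)
E
python3 fit.py pics/fit1.png
```

```text
conf 0.59 [283.1 151.6 302.6 165.1]Traceback (most recent call last):
  File "fit.py", line 35, in <module>
    o=differential_evolution(lambda v:-iou(v),[(.1,.8),(5,40),(140,180)],seed=1,maxiter=40,popsize=10,tol=1e-4)
    return fun(*args, **kwargs)
    ret = solver.solve()
    next(self)
    ~~~~^^^^^^
    energy = self.func(parameters)
    return self.f(x, *self.args)
           ~~~~~~^^^^^^^^^^^^^^^
  File "fit.py", line 35, in <lambda>
    o=differential_evolution(lambda v:-iou(v),[(.1,.8),(5,40),(140,180)],seed=1,maxiter=40,popsize=10,tol=1e-4)
                                       ~~~^^^
  File "fit.py", line 32, in iou
    m=render("side",*v,win)*keep; k=Mw*keep; return (m&k).sum()/max(1,(m|k).sum())
      ~~~~~~^^^^^^^^^^^^^^^
  File "fit.py", line 20, in render
    u=(proj(c,W)-np.array(win[:2])+.5)*S
       ~~~~^^^^^
  File "fit.py", line 8, in proj
    p=camera_params(c); Y=X@np.array(p["R"]).T+np.array(p["t"]); return np.c_[Y[:,0]/Y[:,2]*p["fx"]+p["cx"],Y[:,1]/Y[:,2]*p["fy"]+p["cy"]]
ValueError: time passes only in moves, steps and waits
```

```bash
python3 - <<'E'
s=open("fit.py").read()
s=s.replace('def proj(c,X):\n    p=camera_params(c);','CP=camera_params("side")\ndef proj(c,X):\n    p=CP;')
s=s.replace('win=[int(b[0])-14','''tc=proj("side",T[None]+R0[:,2]*.165)[0]; b[0]=tc[0]-24
I=im.astype(int); g=(abs(I[...,0]-I[...,2])<28)&(I.mean(2)>45)
yy,xx=np.mgrid[:400,:640]; A=g&(xx<tc[0]-4)&(xx>tc[0]-26)&(abs(yy-tc[1]-2)<8)
n_,lab,st_,cen=cv2.connectedComponentsWithStats(A.astype(np.uint8)); print("tail comps",[(st_[i,4],cen[i]) for i in range(1,n_)],"finger px",tc)
if n_>1: M=M|(lab==1+np.argmax(st_[1:,4]))
win=[int(b[0])-14''')
open("fit.py","w").write(s)
E
python3 fit.py pics/fit1.png
```

```text
conf 0.74 [268.6 153.1 302.4 173. ]
tail comps [(np.int32(62), array([268.95, 169.82]))] finger px [276.35 165.05]
IoU 0.8553639846743295 tilt deg 25.858301435695275 mid tool x,z mm 20.534949826951724 157.9211449033392
jaw tool [ 65.53   0.   136.11] world mm [481.48 134.21 224.54]
(288, 468, 3)
```

View pics/fit1.png

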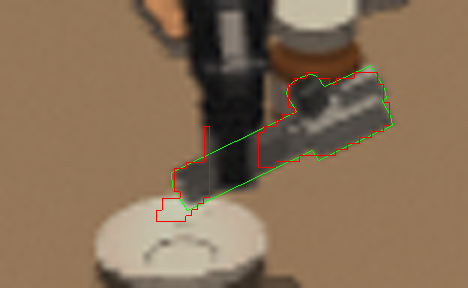

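```bash
python3 -m inch '[[1,0,-0.03,0,0],[1,0,-0.06,0,0],[1,0,-0.085,0.004,0],[1,0.005,-0.105,0.004,0],[1,0.01,-0.113,0.004,0],[1,0.01,-0.113,0.004,0],[1,0.01,-0.113,0.004,0],[1,0.01,-0.113,0.004,0]]'; python3 fit.py pics/fit2.png
python3 - <<'E'
import cv2
a=cv2.imread("pics/fit_src.png")[70:170,260:400]; a=cv2.resize(a,(644,460)[:2],interpolation=cv2.INTER_CUBIC)
b=cv2.imread("pics/fit2.png"); b=b[:130] if 0 else cv2.resize(b,None,fx=.45,fy=.45)
w=644; out=cv2.copyMakeBorder(b[:140],0,0,0,max(0,w-b.shape[1]),0)[:,:w]
import numpy as np; cv2.imwrite("pics/g5.png",np.vstack([a,out]))
E
```

```text
t: 12.05
position: [0.4257, 0.2478, 0.3566]
tool_rot: [[1.0, -0.001, -0.0], [-0.001, -1.0, -0.0], [-0.0, 0.0, -1.0]]
wrist_force: [0.6, 0.7, -1.6]
opening: 0.0099
finger_force: 69.0
conf 0.49 [269.6 132.2 298.6 153. ]
tail comps [(np.int32(36), array([268.19, 145.89]))] finger px [276.57 143.79]
IoU 0.7515417457305503 tilt deg 25.129558549956908 mid tool x,z mm 19.187952762217822 157.77334869067116
jaw tool [ 64.46   0.   136.54] world mm [490.09 247.75 220.07]
(294, 444, 3)
```

View pics/g5.png

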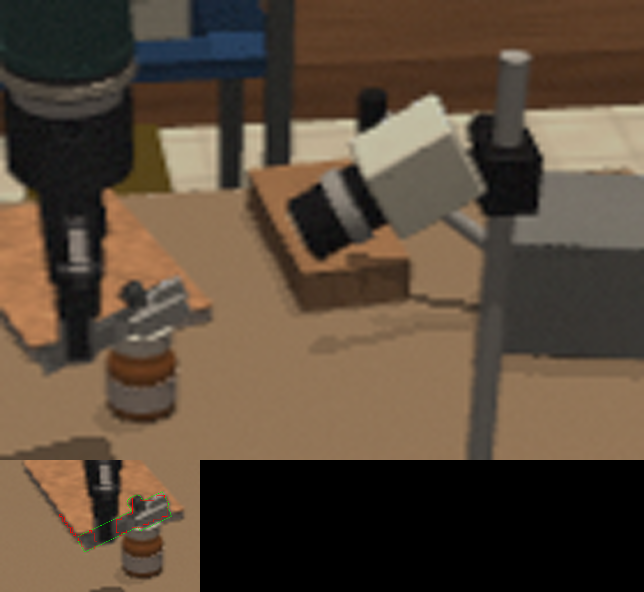

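Run:
```python
from h import *
p=camera_params("side");q=camera_params("top")
def pr(X,p):
    Y=np.array(p["R"])@X+np.array(p["t"]); return np.array([Y[0]/Y[2]*p["fx"]+p["cx"],Y[1]/Y[2]*p["fy"]+p["cy"]])
def sl(P,th,psi,p):
    d=np.array([np.cos(th)*np.cos(psi),np.cos(th)*np.sin(psi),np.sin(th)])*.05; v=pr(P+d,p)-pr(P-d,p); return round(float(np.rad2deg(np.arctan2(-v[1],v[0]))),1)
r=np.deg2rad
print("bar at TCP:",[(t,sl(np.array([.445,.248,.20]),r(t),0,p)) for t in(15,20,25,30,35)])
print("camera:",[(ps,sl(np.array([.61,.2235,.27]),r(30),r(ps),p)) for ps in(-6,-3,0,3,6)], "top slope",[(ps,sl(np.array([.61,.25,.3]),r(30),r(ps),q)) for ps in(-4,0,4)])
# lens edges in depth: edge fit of camera box & barrel in the side picture
for n,X in(("lens",np.array([.5632,.2495,.256])),("focus",np.array([.5026,.2495,.221]))): print(n,pr(X,p),"in g5",(pr(X,p)-[260,70])*4.6, pr(X,q))
```

```text
bar at TCP: [(15, 16.4), (20, 20.7), (25, 25.1), (30, 29.5), (35, 34.1)]
camera: [(-6, 26.7), (-3, 28.0), (0, 29.3), (3, 30.6), (6, 32.0)] top slope [(-4, 92.2), (0, 95.9), (4, 99.5)]
lens [325.12150019 120.65671121] in g5 [299.55890089 233.02087155] [245.92039415 183.67742654]
focus [303.53700819 132.8562332 ] in g5 [200.27023766 289.13867272] [248.76176694 211.67389075]
```

```bash
cat > cf.py <<'E'
from h import *
from scipy.optimize import differential_evolution
np.set_printoptions(precision=4,suppress=True)
W={"side":(318,85,375,135),"top":(218,108,265,195)}; CP={c:camera_params(c) for c in W}; M={}
S=5
for c,(x0,y0,x1,y1) in W.items():
    I=cv2.imread(f"pics/{c}0.png")[y0:y1,x0:x1].astype(int)
    m=((I.max(2)-I.min(2))<45)&(I.mean(2)>115); n,l,st,ce=cv2.connectedComponentsWithStats(m.astype(np.uint8)); k=1+np.argmax(st[1:,4]); M[c]=(l==k).astype(np.uint8); print(c,st[k])
    for r in M[c][::3]: print("".join(".#"[v] for v in r))
    M[c]=cv2.resize(M[c],None,fx=S,fy=S,interpolation=cv2.INTER_NEAREST)
def ren(c,v):
    lx,ly,lz,psi,s0,s1=v; c3=np.cos(np.pi/6); ex=np.array([c3*np.cos(psi),c3*np.sin(psi),.5]); ey=np.array([-np.sin(psi),np.cos(psi),0]); ez=np.cross(ex,ey); p=CP[c]
    X=np.array([np.array([lx,ly,lz])+s*ex+a*.026*ey+b*.026*ez for s in(s0,s1) for a in(-1,1) for b in(-1,1)])
    Y=X@np.array(p["R"]).T+np.array(p["t"]); u=np.c_[Y[:,0]/Y[:,2]*p["fx"]+p["cx"],Y[:,1]/Y[:,2]*p["fy"]+p["cy"]]
    m=np.zeros_like(M[c]); cv2.fillConvexPoly(m,cv2.convexHull(np.int32(np.round((u-np.array(W[c][:2])+.5)*S))),1); return m
def cost(v,cs=("side","top")): return -sum((a:=ren(c,v)&M[c]).sum()/(ren(c,v)|M[c]).sum() for c in cs)
bd=[(.55,.575),(.24,.26),(.245,.268),(-.15,.15),(.04,.06),(.095,.13)]
o=differential_evolution(cost,bd,seed=2,maxiter=80,popsize=10); print(o.x,"psi deg",np.rad2deg(o.x[3]),o.fun)
for ps in(-6,-3,0,3,6):
    b=list(bd); b[3]=(np.deg2rad(ps)-1e-4,np.deg2rad(ps)+1e-4); q=differential_evolution(cost,b,seed=1,maxiter=30,popsize=8); print(ps,q.fun,q.x[:3])
E
python3 cf.py
```

```text
side [ 14   6  33  21 270]
.........................................................
.........................................................
.................................#####...................
............................###########..................
..............######....##################.#.............
..................####################..##.#.............
..................###############.........#..............
....................#######.................#............
.............................................#...........
.........................................................
.........................................................
.........................................................
.........................................................
.........................................................
.........................................................
.........................................................
.........................................................
top [  9  25  28  34 799]
...............................................
.............
[... 954 characters left out ...]
........................................
...............................................
...............................................
...............................................
...............................................
...............................................
...............................................
...............................................
[ 0.5599  0.2525  0.2653 -0.0264  0.0565  0.1089] psi deg -1.5148692649913673 -1.2609404236901531
-6 -1.2397987628307963 [0.5675 0.2589 0.266 ]
-3 -1.256946716898847 [0.5604 0.2551 0.2633]
0 -1.2665518655579886 [0.5654 0.2507 0.2675]
3 -1.2593901106571774 [0.5613 0.2473 0.2637]
6 -1.2530907476753776 [0.5611 0.2448 0.2661]
```

```bash
python3 -m inch '[[1,-0.002,0.04,0,0],[1,-0.002,0.1,0,0],[1,-0.002,0.16,0,0],[1,-0.002,0.22,0,4],[1,-0.002,0.28,0.01,8],[1,-0.002,0.335,0.03,13],[1,-0.002,0.385,0.06,16.7],[1,-0.002,0.416,0.09,16.7]]'
```

```text
t: 13.15
position: [0.4237, -0.1702, 0.2662]
tool_rot: [[0.957, -0.29, 0.002], [-0.29, -0.957, -0.001], [0.002, 0.001, -1.0]]
wrist_force: [0.4, 0.8, -1.4]
opening: 0.0097
finger_force: 69.0
```

```bash
python3 -m inch '[[1,0,0,0.04,0],[1,0,0,0.062,0],[1,0,0,0.07,0],[1,0,0,0.073,0],[1,0,0,0.0755,0],[1,0,0,0.0775,0],[1,0,0,0.0775,0],[1,0,0,0.0775,0]]'
```

```text
t: 14.15
position: [0.4242, -0.1677, 0.1905]
tool_rot: [[0.958, -0.287, 0.002], [-0.287, -0.958, -0.001], [0.003, 0.001, -1.0]]
wrist_force: [-1.2, 0.2, 10.0]
opening: 0.0097
finger_force: 70.6
```

```bash
python3 -m inch '[[1,0,0,0.001,0],[1,0,0,0.002,0],[1,0,0,0.003,0],[1,0,0,0.004,0],[1,0,0,0.004,0],[1,0,0,0.004,0],[1,0,0,0.004,0],[1,0,0,0.004,0]]'
```

```text
t: 15.15
position: [0.4238, -0.1676, 0.1877]
tool_rot: [[0.958, -0.287, 0.002], [-0.287, -0.958, -0.002], [0.003, 0.001, -1.0]]
wrist_force: [-6.6, 2.4, 30.2]
opening: 0.0101
finger_force: 74.8
```

```bash
python3 -m inch '[[1,0.001,0,0,0],[1,0.002,0,0,0],[1,0.003,0,0.0005,0],[1,0.004,0,0.001,0],[1,0.004,0,0.001,0],[1,0.004,0,0.001,0],[1,0.004,0,0.001,0],[1,0.004,0,0.001,0]]'
```

```text
t: 16.15
position: [0.4249, -0.1678, 0.1862]
tool_rot: [[0.958, -0.287, -0.004], [-0.287, -0.958, 0.001], [-0.004, 0.0, -1.0]]
wrist_force: [-15.6, -0.2, 33.7]
opening: 0.0101
finger_force: 76.8
```

```bash
python3 -m inch '[[1,0,0,-0.04,0],[1,0,0,-0.09,0],[1,-0.01,-0.035,-0.13,0],[1,-0.026,-0.085,-0.155,-5],[1,-0.044,-0.14,-0.17,-10],[1,-0.062,-0.195,-0.1726,-16.7],[1,-0.078,-0.245,-0.1726,-16.7],[1,-0.078,-0.245,-0.1726,-16.7]]'; python3 fit.py pics/fit3.png; python3 -c "
import cv2
a=cv2.imread('pics/fit3.png'); print(a.shape)"
```

```text
t: 17.15
position: [0.4225, 0.0915, 0.3574]
tool_rot: [[1.0, 0.005, 0.001], [0.005, -1.0, 0.001], [0.001, -0.001, -1.0]]
wrist_force: [-0.5, -1.3, -0.9]
opening: 0.0101
finger_force: 71.7
conf 0.85 [272.4 159.6 307.9 185.4]
tail comps [(np.int32(43), array([274.07, 178.14])), (np.int32(26), array([266.81, 173.73])), (np.int32(2), array([265. , 178.5])), (np.int32(6), array([255.67, 184.33]))] finger px [280.35 175.1 ]
IoU 0.9122171945701357 tilt deg 31.40434924755057 mid tool x,z mm 20.271508449837917 154.50074310905217
jaw tool [ 62.95   0.   128.45] world mm [485.6   91.94 228.99]
(324, 474, 3)
(324, 474, 3)
```

View pics/fit3.png

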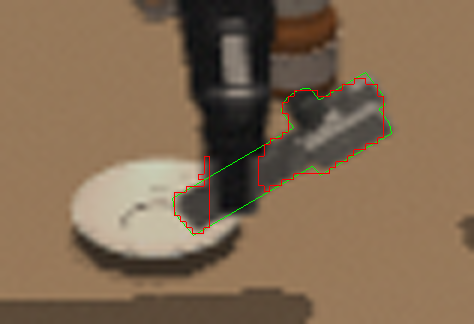

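```bash
python3 -m inch '[[1,0,-0.05,0,0],[1,0,-0.1,0,0],[1,0,-0.14,0.004,0],[1,0.003,-0.159,0.0075,0],[1,0.008,-0.159,0.0075,0],[1,0.013,-0.159,0.0075,0],[1,0.0165,-0.159,0.0075,0],[1,0.0165,-0.159,0.0075,0]]'; python3 fit.py pics/fit4.png
python3 - <<'E'
from h import *
np.set_printoptions(precision=4,suppress=True)
for c in ("side","top"):
    im,d=camera(c)
    for n in("lens","holder_jaw"):
        for r in finder.pinpoint(c,n)[:1]: print(c,n,r["confidence"],np.array(r["point"]))
s=readout.read_state(); print(s["t"],s["position"],s["tool_rot"][:,0])
E
```

```text
t: 18.25
position: [0.4403, 0.2466, 0.3494]
tool_rot: [[1.0, -0.002, 0.0], [-0.002, -1.0, 0.0], [0.0, -0.0, -1.0]]
wrist_force: [-0.5, 0.2, -2.2]
opening: 0.0099
finger_force: 71.7
conf 0.6 [282.6 145.  298.1 160.3]
tail comps [(np.int32(56), array([272.46, 146.64]))] finger px [281.89 145.89]
IoU 0.26667604840979453 tilt deg 45.785356201829394 mid tool x,z mm 34.41164711275556 179.73461493211468
jaw tool [ 69.28   0.   143.9 ] world mm [509.65 246.51 205.47]
(258, 414, 3)
side lens 0.84 [120.4 324. ]
side holder_jaw 0.62 [136.3 305. ]
top lens 0.64 [181.1 245.9]
top holder_jaw 0.45 [208.  250.7]
18.65 [0.4397 0.2474 0.3493] [ 1.     -0.0001 -0.0001]
```

Run:
```python
from h import *
np.set_printoptions(precision=4,suppress=True)
L=[];J=[]
for k in range(4):
    P={}
    for c in ("side","top"):
        im,d=camera(c)
        for n in("lens","holder_jaw"):
            for r in finder.pinpoint(c,n)[:1]: P[c,n]=r["point"]
    if len(P)==4:
        l,e=tri([P["side","lens"],P["top","lens"]]); j,f=tri([P["side","holder_jaw"],P["top","holder_jaw"]]); L.append(l);J.append(j); print(l,np.round(e,1),j,np.round(f,1))
L=np.median(L,0);J=np.median(J,0); ex=np.array([.866,0,.5]); print("lens",L,"focus",L-.07*ex,"jaw",J,"jaw-focus",J-(L-.07*ex)); print(readout.read_state()["t"])
```

```text
[0.5644 0.2497 0.2569] [1.1 1.5] [0.5054 0.2532 0.2092] [0.8 1. ]
[0.5644 0.2566 0.2462] [1.3 1.8] [0.4607 0.0935 0.3069] [ 8.3 11. ]
[0.5619 0.2523 0.2541] [1.5 2.1] [ 0.6315  0.3651 -0.6617] [17.7 20.4]
[0.5643 0.2483 0.2645] [2.  2.8] [ 0.4886 -0.1073  0.4278] [13.6 16.2]
lens [0.5644 0.251  0.2555] focus [0.5038 0.251  0.2205] jaw [0.497  0.1734 0.258 ] jaw-focus [-0.0067 -0.0776  0.0375]
19.85
```

```bash
python3 -m inch '[[1,0.001,-0.002,0,0],[1,0.001,-0.0025,0,0],[1,0.001,-0.0025,0,0],[1,0.001,-0.0025,0,0],[1,0.001,-0.0025,0,0],[1,0.001,-0.0025,0,0],[1,0.001,-0.0025,0,0],[1,0.001,-0.0025,0,0]]'
python3 - <<'E'
from h import *
np.set_printoptions(precision=1,suppress=True)
th=np.deg2rad(31.4); s=readout.read_state(); T=s["position"]; jaw=T+[.06295,0,-.12845]; print(s["t"],T*1000,jaw*1000)
ex=np.array([np.cos(th),0,np.sin(th)]);ez=np.array([-np.sin(th),0,np.cos(th)])
for c in("side","top"):
    im,d=camera(c); X=cloud(c,d,np.ones((400,640),bool)); L=(X-jaw)@np.c_[ex,[0,1,0],ez]*1000
    L=L[(L[:,0]>-36)&(L[:,0]<15)&(abs(L[:,1])<25)&(abs(L[:,2])<30)]
    b=L[L[:,0]>-19]
    print(c,len(L),"prongs: x",np.percentile(b[:,0],[90,97,100]),"y",np.percentile(b[:,1],[3,50,97]),"z",np.percentile(b[:,2],[3,50,97]),"screw top z",np.percentile(L[:,2],[95,99]))
E
```

```text
t: 20.85
position: [0.4408, 0.2499, 0.3493]
tool_rot: [[1.0, -0.0, -0.0], [-0.0, -1.0, 0.0], [-0.0, -0.0, -1.0]]
wrist_force: [1.1, -0.5, -1.2]
opening: 0.0101
finger_force: 71.7
20.85 [440.8 249.9 349.3] [503.8 249.9 220.8]
side 142 prongs: x [-0.4  0.1  0.5] y [-18.7  -8.3  13.7] z [-6.2  3.3  8.6] screw top z [21.4 22.3]
top 45 prongs: x [2.6 3.6 3.9] y [-17.1 -14.8 -10.1] z [-5.7  4.6  9.5] screw top z [ 9.1 10.7]
```

```bash
python3 -c "
from station import ctrl
print(ctrl.close_job())"
```

```text
the job is handed in; nothing more can be done
None
```

I handed the job in with the gripper still holding the fork-jawed holder at the focus point. By my camera measurements the fork tip is within about 5 mm of it, the bar tilts about 31° (30° wanted) and the thumbscrew is up. The verdict was not shown.

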